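Turn the face-down test cassette over in its tipping tray

TASK

At the rapid-test table two test cassettes lie in two identical tipping trays; one of them lies with its result window face down. Lift that tray by its bar and tip it right over to its far stop, so that the cassette tumbles onto its back and lies at rest in the tray with the window up, and leave the tray tipped there. Do not touch that cassette with the robot, and leave the other cassette where it lies.

Things in the scene. Friction and masses are not known exactly. Their poses are not given: they have to be found in the camera images.
- cassette: White test cassette that starts face down on its tray's floor: 30 x 80 x 7 mm, 11 to 20 g, loose. Origin at its centre, x along its width, y along its length, z out of the face with the dark-rimmed window and round well (the other face is plain); z starts down. Tray: steel L, 102 mm wide, floor 55 mm and back panel 40 mm from the hinge line, 20 mm side walls, 8 mm floor edge, 8 mm panel lip.
- other_cassette: An equal cassette, already window up (z up), lying in the other, identical tipping tray; to be left there.
- bar (a point): Middle of the tray's lifting bar: round, 10 mm thick, 93 mm clear between its arms, parallel to the hinge, 57 mm above the table, on the robot's side. Free: 45 mm between bar and tray edge, 49 mm below. Axes turn with the tray: y along the bar; at the start z up, x level, from bar to hinge (away from the robot within 23 degrees). The hinge line is 105 mm along x and 12 mm along -z from here.
- tray (a joint): Hinge of the tray to tip, rad: 0 at the start (floor level), grows as the bar is lifted up and over away from the robot, to a stop at 2.0 (back panel then lowest, sloping 25 degrees). Friction, about 2 N at the bar, keeps it where it is left. The cassette slides to the panel, then falls onto it past about 1.8. The bar can turn between pads that keep pointing down; stand cheeks by the hinge are 58 mm high.
Things that resemble listed ones, but are neither listed nor needed, are in the scene too. What is shaped like the part that bears bar but turquoise is not meant.

How it is judged:
At the end, for the whole second after the job is handed in: Tray tipped to within 10 degrees of its far stop (joint above 1.82); cassette at rest, flat on the back panel inside the lip, window up (z within 37 degrees of vertical; the panel slopes up to 25); the other cassette within 20 mm of its start (angle between cassette's own z axis and vertical below 0.65 rad and value of joint tray above 1.82 rad and x of cassette in the frame of bar between 0.094 and 0.11 m and z of cassette in the frame of bar between -0.005 and 0.035 m and linear speed of cassette below 0.02 m/s and angular speed of cassette below 0.3 rad/s and distance of other_cassette from where it was at the start of the episode below 0.02 m); the robot touches nothing.
It fails at once if the robot touches the cassette to be turned (contact force between any of the fingers, the arm and cassette above 0.3 N).
It fails at once if the other cassette is moved by more than 20 mm (distance of other_cassette from where it was at the start of the episode above 0.02 m).
It also fails if it takes over 38 s, if anything falls off the work surface, if the arm or the gripper's body presses on something with over 40 N, if the wrist force passes 120 N, or if a joint passes its speed limit or range.

ROBOT

A 6-joint arm with a two-finger parallel gripper is mounted at the origin on the work surface. World frame = base frame: x ahead of the robot, y to its left, z up, the work surface at z = 0. Lengths are in m, angles in rad, forces in N, time in s.
With the tool pointing down it reaches from about 0.35 to 0.85 m from the base axis. Payload 8.1 kg.
Tool frame: the origin (TCP) lies at the very end of the fingers, on their centre line; the grasp point (between the pads) lies 19 mm behind it (robot.pinch_z is the z of the grasp point in the tool frame, in m); z points along the fingers, y is the direction in which the jaws open and shut (so a half turn about z gives the same grasp; the last joint's range is limited). The gripper opens to 93 mm and grips with 3 to 60 N. Pads are 15 mm wide; open, the fingers measure 128 mm over their backs; the gripper's body (75 mm by 188 mm) begins 65 mm behind the grasp point.
Start: joints at [1.235, 0.13, 1.488, -0, 1.523, -0.085], TCP at [0.149, 0.581, 0.219] pointing down, gripper open.
Joint ranges: [-2.96, 2.96], [-0.89, 2.26], [0.02, 2.5], [-1.34, 4.48], [0, 2.73], [-2.66, 2.66]. Speed limits (rad/s): [2.39, 2.39, 2.79, 3.14, 3.14, 3.14].

INTERFACE

Orientations are given as a rotation vector (axis times angle).
In Python, from plant import robot gives the robot as it stands.
- The arm moves only by the tool drive_tool, never from a script. Its argument "steps" is a list of rows, each an object of numbers: "jaw": the opening, from 0 (shut) to 1 (fully open); "tx", "ty", "tz": the shift along the tool's x, y, z scaled (see below); "turn": the turn about the tool's z scaled (see below). A call has 1 to 12 rows; each row is the pose to reach, as a shift and turn from the pose commanded when the call began, along the tool's axes at that moment, turning the shorter way round; what a row does not reach only later rows make up. The controller multiplies each number of a shift by 0.3 m and each number of a turn by 180 degrees. A row lasts 1/10 s, in which the tool goes at most 50 mm and 8.59 degrees, less where a joint would pass 70% of its speed; a pose out of reach is approached as far as the arm can. A call with a number of a shift or a turn outside -1 to 1 is refused whole. A call with a gripper value outside its range is refused whole. The fingers move at their own pace and stop on an object; "force" is the grip in N (left out, the last holds). Time passes only in rows, so rows that repeat a pose let the fingers close. It gives the time, the measured TCP pose, the force and the opening at its end, in the units of the state.
- robot.read_state(): the state, without advancing time (a new reading comes with each control period).
- robot.read_camera(name): name is "side" or "top" or "wrist"; returns (picture, depth): 384x512x3 uint8, blue, green, red; 384x512 float32, m along the optical axis (not along the pixel's ray), 0 where there is no reading.
- robot.get_calibration(name): a dict with "fx", "fy", "cx", "cy" (pixels), "k1" (the pictures are not rectified: a ray, as slopes to the right and down, at radius r is drawn at 1 + k1 r^2 times it, then the intrinsics apply), "eye" and "attitude" of the camera in the world. Camera axes: x right, y down, z forward; pixel columns grow to the right and rows downward; lengths in m; the calibration is good to about 2 mm. A picture is of the moment at which its call begins: read the wrist's pose just before it. get_calibration takes no time and is no camera call; for the wrist camera it gives the pose at the moment of the call.
- robot.close_job(): hands the job in, once; it reports no verdict.
The state is a dict: "t": time; "q": joint angles; "dq": joint speeds; "joint_torque": joint torques, N m; "tool_pos": TCP position; "orientation": TCP orientation; "force": force on the tool from outside, world axes, zero at the start; "wrist_torque": the same for the moment, N m; "opening": finger opening in m.
Only numpy, scipy, OpenCV 4.12 (cv2) and the standard library are available. Lean on these libraries where they do the work, as an engineer would, in place of code of your own. Each camera call takes 0.05 s, during which the arm holds its last target.

## Working session

There is one attempt and no reset: what is moved stays moved. The work goes in short steps, Python scripts to look and compute and a tool call to move; the robot and the scene stay as the last step left them, time stands still between calls to the robot, and variables do not carry over. Pictures are saved under pics/ and viewed, and the job is handed in when it is done.

Besides the shell and the picture viewer there is one more tool, called after "Request:" by a JSON object that holds its "fn" and its "kwargs", one argument or row to a line. drive_tool: Moves the arm, as the interface text tells. Its arguments: {"type":"object","properties":{"steps":{"type":"array"},"force":{"type":"number"}},"required":["steps"]}

```bash
mkdir -p pics; ls; python3 - <<'E'
from plant import robot
import cv2, numpy as np
print(robot.read_state())
for n in ["top","side","wrist"]:
    c=robot.get_calibration(n); p,d=robot.read_camera(n)
    print(n,c); cv2.imwrite(f"pics/{n}0.png",p); np.save(f"pics/{n}0.npy",d)
print(robot.pinch_z)
E
```

```text
pics
{'t': 0.0, 'q': array([ 1.23457776e+00,  1.31139374e-01,  1.48927223e+00, -2.55823357e-05,
        1.52295960e+00, -8.54052630e-02]), 'dq': array([-0.00189852, -0.0018401 ,  0.00132104, -0.000477  , -0.00218494,
        0.00167444]), 'joint_torque': array([ 6.50134789e-04, -5.59816146e+01, -4.91782737e+01,  7.67629221e-02,
        3.48634401e-02, -9.25476911e-05]), 'tool_pos': array([0.14872291, 0.5807052 , 0.21760431]), 'orientation': array([-3.92899250e-01, -3.11657597e+00,  2.73998753e-03]), 'force': array([-0.71245444,  0.51525202,  0.56954721]), 'wrist_torque': array([-0.02418045,  0.00299427, -0.00752678]), 'opening': 0.0930453483430984}
top {'fx': 411.626171396159, 'fy': 411.626171396159, 'cx': 250.34914107452954, 'cy': 190.4065646462832, 'k1': 0.012168825633316376, 'eye': array([0.37341   , 0.11406923, 1.17748259]), 'attitude': array([-2.22542799,  2.16584874, -0.08680687])}
side {'fx': 447.1578905533272, 'fy': 447.1578905533272, 'cx': 256.12387431449594, 'cy': 192.93331778842892, 'k1': -0.04688307095212997, 'eye': array([-0.12635877, -0.91211004,  0.72600625]), 'attitude': array([-2.01221086,  0.55872769, -0.30380697])}
wrist {'fx': 287.22975332280635, 'fy': 287.22975332280635, 'cx': 251.89905473532949, 'cy': 190.76492292954788, 'k1': -0.05712328262475982, 'eye': array([0.0813113 , 0.59807751, 0.38407604]), 'attitude': array([2.31255339, 1.79462318, 0.23043764])}
-0.0188
```

View pics/top0.png

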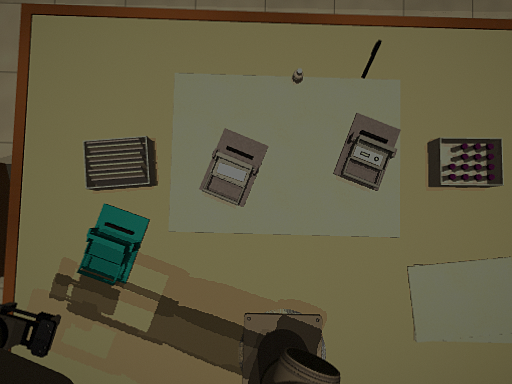

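View pics/side0.png

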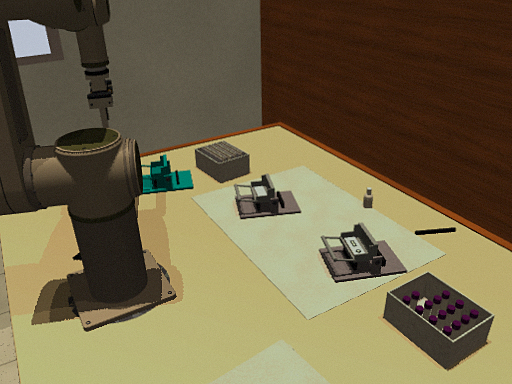

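View pics/wrist0.png

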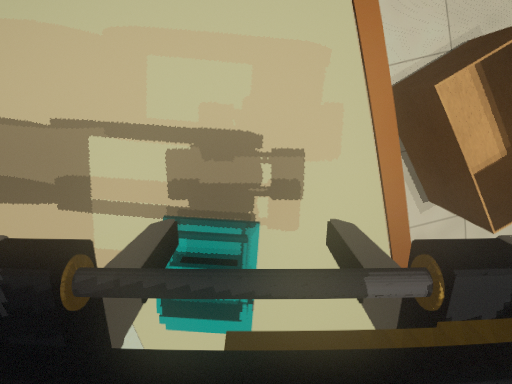

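Candidates in the top view: the tray at (232,170), whose cassette looks plain; the tray at (368,152), whose cassette shows a window and well; and the turquoise tray at (115,245), which is excluded. I choose (232,170) and check it in close crops.

```bash
python3 - <<'E'
import cv2,numpy as np
p=cv2.imread("pics/top0.png"); s=cv2.imread("pics/side0.png")
a=cv2.resize(p[120:215,190:280],None,fx=6,fy=6,interpolation=cv2.INTER_CUBIC)
cv2.imwrite("pics/crop1.png",cv2.convertScaleAbs(a,alpha=1.6))
b=cv2.resize(s[160:290,220:420],None,fx=4,fy=4,interpolation=cv2.INTER_CUBIC)
cv2.imwrite("pics/crop2.png",cv2.convertScaleAbs(b,alpha=1.6))
E
```

```text
(no output)
```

View pics/crop1.png

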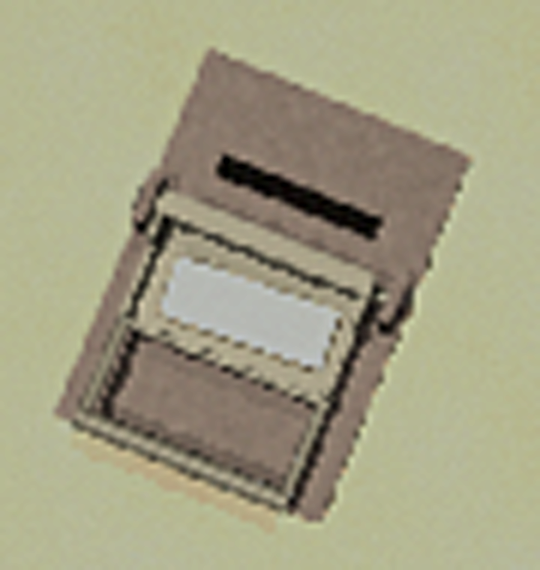

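View pics/crop2.png

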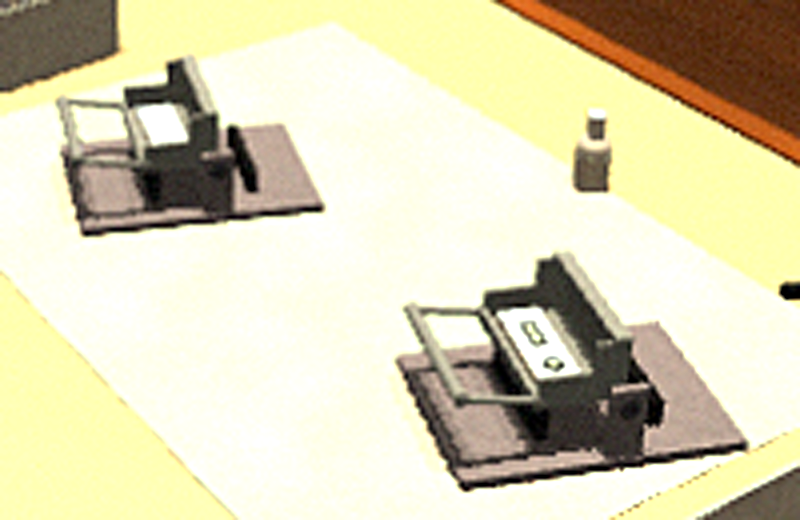

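The crops confirm it. The cassette at (232,170) is plain, so face down. The other one shows its rimmed window and well. The bar in the top view runs from about (202,190) to (238.5,204.5).

```bash
cat > h.py <<'E'
import numpy as np, cv2
from scipy.spatial.transform import Rotation as R
def rays(c,uv):
    K=np.array([[c['fx'],0,c['cx']],[0,c['fy'],c['cy']],[0,0,1]])
    n=cv2.undistortPoints(np.array(uv,float).reshape(-1,1,2),K,np.array([c['k1'],0,0,0,0])).reshape(-1,2)
    return R.from_rotvec(c['attitude']).apply(np.c_[n,np.ones(len(n))])
def onplane(c,uv,z):
    d=rays(c,uv); return c['eye']+d*((z-c['eye'][2])/d[:,2])[:,None]
def proj(c,P):
    q=R.from_rotvec(c['attitude']).inv().apply(np.atleast_2d(P)-c['eye']); n=q[:,:2]/q[:,2:]
    r2=(n**2).sum(1,keepdims=True); n=n*(1+c['k1']*r2); return n*[c['fx'],c['fy']]+[c['cx'],c['cy']]
E
python3 - <<'E'
from plant import robot
from h import *
c=robot.get_calibration("top")
P=onplane(c,[[202,190],[238.5,204.5]],0.057); print(P, np.linalg.norm(P[1]-P[0]))
m=P.mean(0); e=P[1]-P[0]; yaw=np.arctan2(e[1],e[0]); x=np.array([-e[1],e[0]])/np.linalg.norm(e[:2]); print(m,x,np.degrees(np.arctan2(x[1],x[0])))
s=robot.read_state(); T=R.from_rotvec(s['orientation']); print(T.as_matrix())
for u in ('x','y'): pass
y=T.as_matrix()[:2,1]; a=np.degrees(np.arctan2(y[1],y[0])); print('tool y yaw',a)
tgt=np.array([m[0],m[1],0.2]); d=T.inv().apply(tgt-s['tool_pos']); print('shift units',d/0.3)
# side projection check
cs=robot.get_calibration("side"); print(proj(cs,P))
E
```

```text
[[0.44321101 0.23011041 0.057     ]
 [0.40643932 0.12968067 0.057     ]] 0.10694994340575029
[0.42482516 0.17989554 0.057     ] [ 0.93903502 -0.3438215 ] -20.10987229744889
[[-9.68713988e-01  2.48179351e-01 -4.67299163e-04]
 [ 2.48179761e-01  9.68713078e-01 -1.33350503e-03]
 [ 1.21730397e-04 -1.40775917e-03 -9.99999002e-01]]
tool y yaw 75.63018376296074
shift units [-1.22313291 -1.0661548   0.06076998]
[[233.33302164 184.5400843 ]
 [238.09951469 200.71459564]]
```

Request:
{"fn": "drive_tool", "kwargs": {
  "steps": [
    {"jaw": 0.45,"tx": -0.05,"ty": -0.04,"turn": 0.03},
    {"jaw": 0.45,"tx": -0.14,"ty": -0.12,"turn": 0.07},
    {"jaw": 0.45,"tx": -0.25,"ty": -0.22,"turn": 0.115},
    {"jaw": 0.45,"tx": -0.36,"ty": -0.31,"turn": 0.16},
    {"jaw": 0.45,"tx": -0.47,"ty": -0.41,"turn": 0.205},
    {"jaw": 0.45,"tx": -0.58,"ty": -0.5,"turn": 0.25},
    {"jaw": 0.45,"tx": -0.69,"ty": -0.6,"turn": 0.295},
    {"jaw": 0.45,"tx": -0.8,"ty": -0.69,"turn": 0.34},
    {"jaw": 0.45,"tx": -0.88,"ty": -0.77,"turn": 0.385},
    {"jaw": 0.45,"tx": -0.94,"ty": -0.83,"turn": 0.43},
    {"jaw": 0.45,"tx": -0.98,"ty": -0.86,"turn": 0.475},
    {"jaw": 0.45,"tx": -1.0,"ty": -0.87,"turn": 0.51}
  ]
}}

```text
schema error: expected keys jaw, tx, ty, tz, turn
```

```bash
cat > st.py <<'E'
from plant import robot
from h import *
import sys
s=robot.read_state(); T=R.from_rotvec(s['orientation'])
def rel(tgt,yaw):
    y=T.as_matrix()[:2,1]; a=np.degrees(np.arctan2(y[1],y[0]))
    print('t',s['t'],'pos',s['tool_pos'].round(4),'F',s['force'].round(1),'open',s['opening'].round(4),'q6',s['q'][5].round(2))
    print('tool y yaw',a.round(2),'turn',((a-yaw+180)%360-180)/180)
    print('shift units',(T.inv().apply(np.array(tgt)-s['tool_pos'])/0.3).round(3))
E
python3 -c "
from st import *
rel([.425,.180,.2],-20.1)"
```

```text
Traceback (most recent call last):
  File "st.py", line 7, in rel
    print('t',s['t'],'pos',s['tool_pos'].round(4),'F',s['force'].round(1),'open',s['opening'].round(4),'q6',s['q'][5].round(2))
                                                                                 ^^^^^^^^^^^^^^^^^^
AttributeError: 'float' object has no attribute 'round'
```

Request:
{"fn": "drive_tool", "kwargs": {
  "steps": [
    {"jaw": 0.45,"tx": -0.05,"ty": -0.04,"tz": 0,"turn": 0.03},
    {"jaw": 0.45,"tx": -0.14,"ty": -0.12,"tz": 0,"turn": 0.07},
    {"jaw": 0.45,"tx": -0.25,"ty": -0.22,"tz": 0,"turn": 0.115},
    {"jaw": 0.45,"tx": -0.36,"ty": -0.31,"tz": 0,"turn": 0.16},
    {"jaw": 0.45,"tx": -0.47,"ty": -0.41,"tz": 0,"turn": 0.205},
    {"jaw": 0.45,"tx": -0.58,"ty": -0.5,"tz": 0,"turn": 0.25},
    {"jaw": 0.45,"tx": -0.69,"ty": -0.6,"tz": 0,"turn": 0.295},
    {"jaw": 0.45,"tx": -0.8,"ty": -0.69,"tz": 0,"turn": 0.34},
    {"jaw": 0.45,"tx": -0.88,"ty": -0.77,"tz": 0,"turn": 0.385},
    {"jaw": 0.45,"tx": -0.94,"ty": -0.83,"tz": 0,"turn": 0.43},
    {"jaw": 0.45,"tx": -0.98,"ty": -0.86,"tz": 0,"turn": 0.475},
    {"jaw": 0.45,"tx": -1.0,"ty": -0.87,"tz": 0,"turn": 0.51}
  ]
}}

```text
t: 1.35
tool_pos: [0.3754, 0.2525, 0.2185]
orientation: [2.519, 1.877, -0.0]
force: [-0.5, 0.4, 0.1]
opening: 0.0421
```

```bash
sed -i "s/s\['opening'\].round(4)/round(s['opening'],4)/" st.py
python3 -c "
from st import *
rel([.425,.180,.2],-20.1)"
```

```text
t 1.35 pos [0.3754 0.2525 0.2185] F [-0.5  0.4  0.1] open 0.0421 q6 0.77
tool y yaw -16.61 turn 0.019392459624252626
shift units [-0.184  0.227  0.062]
```

Request:
{"fn": "drive_tool", "kwargs": {
  "steps": [
    {"jaw": 0.45,"tx": -0.04,"ty": 0.05,"tz": 0,"turn": 0.01},
    {"jaw": 0.45,"tx": -0.1,"ty": 0.12,"tz": 0,"turn": 0.02},
    {"jaw": 0.45,"tx": -0.15,"ty": 0.18,"tz": 0,"turn": 0.02},
    {"jaw": 0.45,"tx": -0.18,"ty": 0.22,"tz": 0,"turn": 0.02},
    {"jaw": 0.45,"tx": -0.18,"ty": 0.22,"tz": 0,"turn": 0.02},
    {"jaw": 0.45,"tx": -0.18,"ty": 0.22,"tz": 0,"turn": 0.02}
  ]
}}

```text
t: 1.95
tool_pos: [0.4228, 0.1837, 0.2184]
orientation: [-2.57, -1.806, 0.001]
force: [0.5, -0.8, -0.2]
opening: 0.0417
```

```bash
python3 - <<'E'
from st import *
rel([.425,.180,.2],-20.1)
c=robot.get_calibration("wrist"); p,d=robot.read_camera("wrist"); np.save("pics/w1.npy",d); np.save("pics/w1c.npy",c,allow_pickle=True)
cv2.imwrite("pics/w1r.png",p)
p=cv2.convertScaleAbs(p,alpha=1.5)
for q in proj(c,[[.4432,.2301,.057],[.4064,.1297,.057]]): cv2.circle(p,tuple(int(v) for v in q),3,(0,0,255),1)
cv2.imwrite("pics/w1.png",cv2.resize(p,None,fx=1.5,fy=1.5))
E
```

```text
t 1.95 pos [0.4228 0.1837 0.2184] F [ 0.5 -0.8 -0.2] open 0.0417 q6 0.64
tool y yaw -19.82 turn 0.0015380544817752985
shift units [-0.009  0.011  0.061]
```

View pics/w1.png

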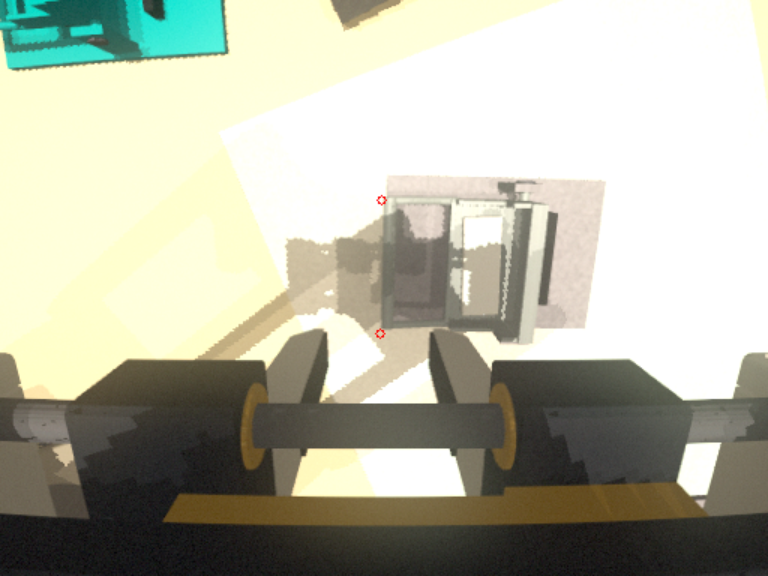

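Wrist view (shown at 1.5x): the bar runs from (390,198) to (386,328). My estimate is a few pixels too far to the left, so I refine it with this view.

```bash
python3 - <<'E'
from st import *
c=robot.get_calibration("wrist")
p=cv2.imread("pics/w1r.png"); 
a=cv2.resize(p[122:232,245:355],None,fx=7,fy=5.4,interpolation=cv2.INTER_CUBIC); cv2.imwrite("pics/w1crop.png",cv2.convertScaleAbs(a,alpha=1.5))
P=onplane(c,np.array([[390,198],[386,328]])/1.5,0.057); m=P.mean(0); e=P[1]-P[0]
yaw=np.degrees(np.arctan2(e[0],-e[1])); print(P,m,np.linalg.norm(e),yaw)
d=np.load("pics/w1.npy"); g=[d[v,258] for v in (145,160,175,190,205)]; print(g)
for v in range(140,215,10):
    row=[]
    for u in range(252,266):
        z=d[v,u]; r=rays(c,[[u,v]])[0]; f=R.from_rotvec(c['attitude']).as_matrix()[:,2]
        X=c['eye']+r*z/(r@f); row.append(round(X[2],3))
    print(v,row)
yaw=-20
rel([m[0],m[1],.038],yaw)
E
```

```text
[[0.44964845 0.22947718 0.057     ]
 [0.4123101  0.13313979 0.057     ]] [0.43097928 0.18130848 0.057     ] 0.10332010645600576 -21.18528511708046
[np.float32(0.31897983), np.float32(0.32532668), np.float32(0.33007634), np.float32(0.33427483), np.float32(0.33843902)]
140 [np.float64(0.001), np.float64(0.001), np.float64(0.001), np.float64(0.059), np.float64(0.062), np.float64(0.062), np.float64(0.385), np.float64(0.061), np.float64(0.062), np.float64(0.062), np.float64(0.062), np.float64(0.06), np.float64(0.008), np.float64(0.009)]
150 [np.float64(0.003), np.float64(0.002), np.float64(0.001), np.float64(0.059), np.float64(0.061), np.float64(0.062), np.float64(0.063), np.float64(0.063), np.float64(0.061), np.float64(0.062), np.float64(0.062), np.float64(0.059), np.float64(0.009), np.float64(0.008)]
160 [np.float64(0.002), np.float64(0.001), np.float64(0.002), np.float64(0.06), np.float64(0.061), np.float64(0.063), np.float64(0.061), np.float64(0.062), np.float64(0.063), np.float64(0.06), np.float64(0.061), np.float64(0.057), np.float64(0.008), np.float64(0.008)]
170 [np.float64(0.001)
[... 769 characters left out ...]
float64(0.008)]
200 [np.float64(0.001), np.float64(-0.001), np.float64(0.06), np.float64(0.061), np.float64(0.062), np.float64(0.062), np.float64(0.062), np.float64(0.063), np.float64(0.06), np.float64(0.061), np.float64(0.009), np.float64(0.008), np.float64(0.008), np.float64(0.007)]
210 [np.float64(0.002), np.float64(-0.0), np.float64(0.059), np.float64(0.063), np.float64(0.061), np.float64(0.062), np.float64(0.063), np.float64(0.063), np.float64(0.062), np.float64(0.059), np.float64(0.009), np.float64(0.01), np.float64(0.009), np.float64(0.009)]
t 2.0 pos [0.4227 0.1841 0.2185] F [0.1 0.4 0.3] open 0.0417 q6 0.64
tool y yaw -19.78 turn 0.0012456613387570314
shift units [0.001 0.03  0.602]
```

View pics/w1crop.png

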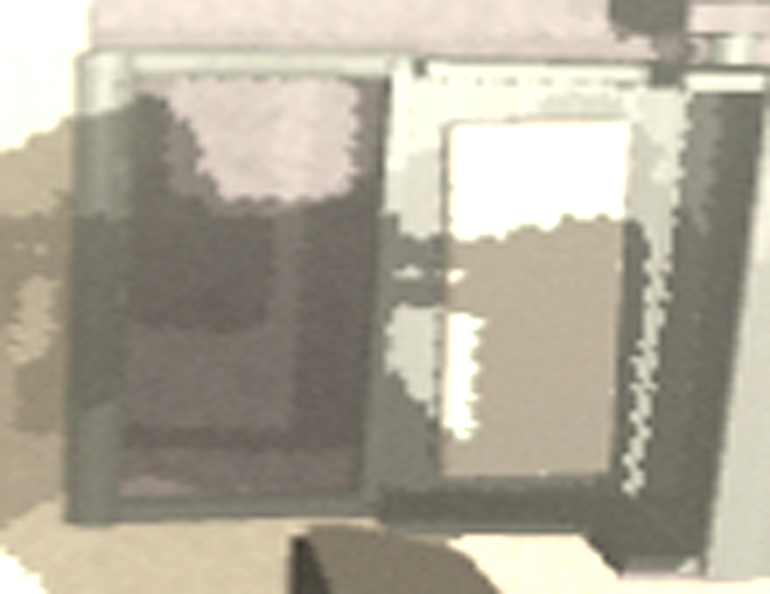

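Request:
{"fn": "drive_tool", "kwargs": {
  "steps": [
    {"jaw": 0.45,"tx": 0.001,"ty": 0.03,"tz": 0.08,"turn": 0.006},
    {"jaw": 0.45,"tx": 0.001,"ty": 0.03,"tz": 0.2,"turn": 0.006},
    {"jaw": 0.45,"tx": 0.001,"ty": 0.03,"tz": 0.3,"turn": 0.006},
    {"jaw": 0.45,"tx": 0.001,"ty": 0.03,"tz": 0.4,"turn": 0.006},
    {"jaw": 0.45,"tx": 0.001,"ty": 0.03,"tz": 0.48,"turn": 0.006},
    {"jaw": 0.45,"tx": 0.001,"ty": 0.03,"tz": 0.54,"turn": 0.006},
    {"jaw": 0.45,"tx": 0.001,"ty": 0.03,"tz": 0.58,"turn": 0.006},
    {"jaw": 0.45,"tx": 0.001,"ty": 0.03,"tz": 0.6,"turn": 0.006},
    {"jaw": 0.45,"tx": 0.001,"ty": 0.03,"tz": 0.6,"turn": 0.006},
    {"jaw": 0.45,"tx": 0.001,"ty": 0.03,"tz": 0.6,"turn": 0.006}
  ]
}}

```text
t: 3.0
tool_pos: [0.4323, 0.1813, 0.0395]
orientation: [2.586, 1.783, 0.002]
force: [0.6, -1.2, 0.5]
opening: 0.042
```

```bash
python3 - <<'E'
from st import *
rel([.431,.1813,.038],-21)
p,d=robot.read_camera("wrist")
cv2.imwrite("pics/w2.png",cv2.resize(cv2.convertScaleAbs(p,alpha=1.5),None,fx=1.5,fy=1.5))
E
```

```text
t 3.0 pos [0.4323 0.1813 0.0395] F [ 0.6 -1.2  0.5] open 0.042 q6 0.65
tool y yaw -20.83 turn 0.0009197205911404024
shift units [-0.002 -0.004  0.005]
```

View pics/w2.png

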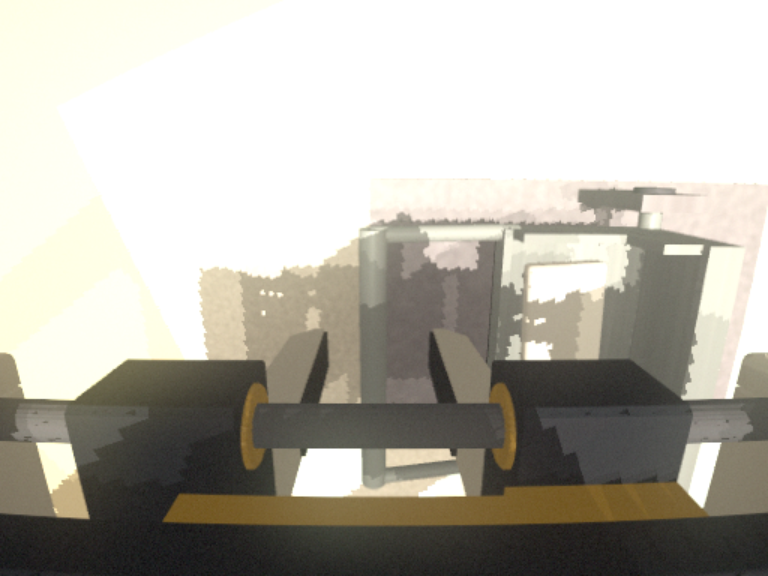

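The picture shows the bar at x≈373, running between the two fingers (inner faces at about 325 and 432 at the tips). Closing on it.

Request:
{"fn": "drive_tool", "kwargs": {
  "steps": [
    {"jaw": 0,"tx": 0,"ty": 0,"tz": 0,"turn": 0},
    {"jaw": 0,"tx": 0,"ty": 0,"tz": 0,"turn": 0},
    {"jaw": 0,"tx": 0,"ty": 0,"tz": 0,"turn": 0},
    {"jaw": 0,"tx": 0,"ty": 0,"tz": 0,"turn": 0},
    {"jaw": 0,"tx": 0,"ty": 0,"tz": 0,"turn": 0},
    {"jaw": 0,"tx": 0,"ty": 0,"tz": 0,"turn": 0},
    {"jaw": 0,"tx": 0,"ty": 0,"tz": 0,"turn": 0},
    {"jaw": 0,"tx": 0,"ty": 0,"tz": 0,"turn": 0}
  ],
  "force": 14
}}

```text
t: 3.85
tool_pos: [0.4303, 0.1815, 0.0386]
orientation: [-2.585, -1.782, 0.003]
force: [-6.7, 3.1, 7.1]
opening: 0.0095
```

```bash
python3 - <<'E'
from st import *
rel([.431,.1813,.038],-21)
# arc in tool units: ty along bar x, -tz up
a0=np.arctan2(12,105); r=np.hypot(105,12)
for th in np.arange(0,2.01,0.1):
    print(round(th,2), 'ty',round((105-r*np.cos(a0+th))/300,3),'tz',round(-(r*np.sin(a0+th)-12)/300,3))
E
```

```text
t 3.85 pos [0.4303 0.1815 0.0386] F [-6.7  3.1  7.1] open 0.0095 q6 0.65
tool y yaw -20.84 turn 0.0008648055195664029
shift units [0.    0.002 0.002]
0.0 ty 0.0 tz -0.0
0.1 ty 0.006 tz -0.035
0.2 ty 0.015 tz -0.069
0.3 ty 0.027 tz -0.102
0.4 ty 0.043 tz -0.133
0.5 ty 0.062 tz -0.163
0.6 ty 0.084 tz -0.191
0.7 ty 0.108 tz -0.216
0.8 ty 0.135 tz -0.239
0.9 ty 0.164 tz -0.259
1.0 ty 0.195 tz -0.276
1.1 ty 0.227 tz -0.29
1.2 ty 0.26 tz -0.301
1.3 ty 0.295 tz -0.308
1.4 ty 0.33 tz -0.312
1.5 ty 0.365 tz -0.312
1.6 ty 0.4 tz -0.309
1.7 ty 0.435 tz -0.302
1.8 ty 0.468 tz -0.292
1.9 ty 0.501 tz -0.278
2.0 ty 0.532 tz -0.262
```

Request:
{"fn": "drive_tool", "kwargs": {
  "steps": [
    {"jaw": 0,"tx": 0,"ty": -0.004,"tz": -0.017,"turn": 0},
    {"jaw": 0,"tx": 0,"ty": 0,"tz": -0.035,"turn": 0},
    {"jaw": 0,"tx": 0,"ty": 0.004,"tz": -0.052,"turn": 0},
    {"jaw": 0,"tx": 0,"ty": 0.009,"tz": -0.069,"turn": 0},
    {"jaw": 0,"tx": 0,"ty": 0.015,"tz": -0.086,"turn": 0},
    {"jaw": 0,"tx": 0,"ty": 0.021,"tz": -0.102,"turn": 0},
    {"jaw": 0,"tx": 0,"ty": 0.029,"tz": -0.118,"turn": 0},
    {"jaw": 0,"tx": 0,"ty": 0.037,"tz": -0.133,"turn": 0},
    {"jaw": 0,"tx": 0,"ty": 0.046,"tz": -0.148,"turn": 0},
    {"jaw": 0,"tx": 0,"ty": 0.056,"tz": -0.163,"turn": 0},
    {"jaw": 0,"tx": 0,"ty": 0.067,"tz": -0.177,"turn": 0},
    {"jaw": 0,"tx": 0,"ty": 0.078,"tz": -0.191,"turn": 0}
  ]
}}

```text
t: 5.05
tool_pos: [0.4522, 0.173, 0.0962]
orientation: [-2.584, -1.782, 0.004]
force: [-9.2, 2.8, 4.7]
opening: 0.0095
```

```bash
cat > ang.py <<'E'
from st import *
b0=np.array([.4303,.1815]); yaw=np.radians(-21); ex=np.array([np.cos(yaw),np.sin(yaw)])
d=s['tool_pos'][:2]-b0; x=d@ex; lat=d@[-ex[1],ex[0]]; z=s['tool_pos'][2]-.0386
vx=-.105+x; vz=.012+z
th=np.arctan2(vz,-vx)-np.arctan2(12,105)
print('t',s['t'],'x,lat,z',x.round(4),lat.round(4),z.round(4),'r',np.hypot(vx,vz).round(4),'th',th.round(3),'F',s['force'].round(1),'open',round(s['opening'],4))
E
python3 - <<'E'
from ang import *
p,d=robot.read_camera("side")
cv2.imwrite("pics/s2.png",cv2.resize(cv2.convertScaleAbs(p[130:250,190:350],alpha=1.5),None,fx=5,fy=5,interpolation=cv2.INTER_CUBIC))
E
```

```text
t 5.05 x,lat,z 0.0235 -0.0 0.0576 r 0.1072 th 0.593 F [-9.2  2.8  4.7] open 0.0095
```

View pics/s2.png

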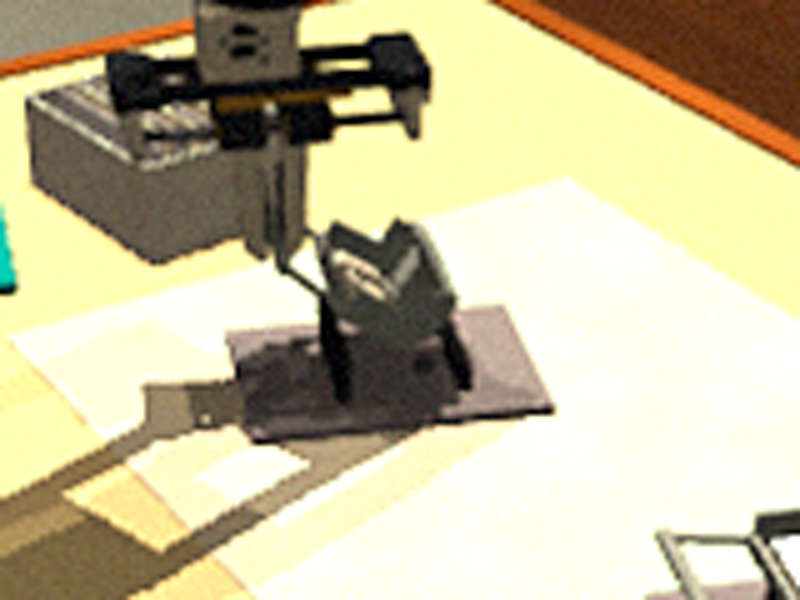

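The side view shows the tray at about 0.6 rad, with the bar held between the fingers at (285,260) and the cassette inside the tray. Forces are small, so I continue.

Request:
{"fn": "drive_tool", "kwargs": {
  "steps": [
    {"jaw": 0,"tx": 0,"ty": 0.01,"tz": -0.013,"turn": 0},
    {"jaw": 0,"tx": 0,"ty": 0.021,"tz": -0.025,"turn": 0},
    {"jaw": 0,"tx": 0,"ty": 0.034,"tz": -0.037,"turn": 0},
    {"jaw": 0,"tx": 0,"ty": 0.048,"tz": -0.048,"turn": 0},
    {"jaw": 0,"tx": 0,"ty": 0.062,"tz": -0.058,"turn": 0},
    {"jaw": 0,"tx": 0,"ty": 0.077,"tz": -0.068,"turn": 0},
    {"jaw": 0,"tx": 0,"ty": 0.092,"tz": -0.077,"turn": 0},
    {"jaw": 0,"tx": 0,"ty": 0.108,"tz": -0.085,"turn": 0},
    {"jaw": 0,"tx": 0,"ty": 0.124,"tz": -0.092,"turn": 0},
    {"jaw": 0,"tx": 0,"ty": 0.14,"tz": -0.099,"turn": 0},
    {"jaw": 0,"tx": 0,"ty": 0.156,"tz": -0.105,"turn": 0},
    {"jaw": 0,"tx": 0,"ty": 0.173,"tz": -0.11,"turn": 0}
  ]
}}

```text
t: 6.3
tool_pos: [0.5024, 0.154, 0.1297]
orientation: [2.587, 1.783, 0.0]
force: [-4.1, 0.1, 5.3]
opening: 0.0095
```

```bash
python3 - <<'E'
from ang import *
p,d=robot.read_camera("side")
cv2.imwrite("pics/s3.png",cv2.resize(cv2.convertScaleAbs(p[130:250,190:350],alpha=1.5),None,fx=5,fy=5,interpolation=cv2.INTER_CUBIC))
E
```

```text
t 6.3 x,lat,z 0.0772 0.0002 0.0911 r 0.1068 th 1.193 F [-4.1  0.1  5.3] open 0.0095
```

View pics/s3.png

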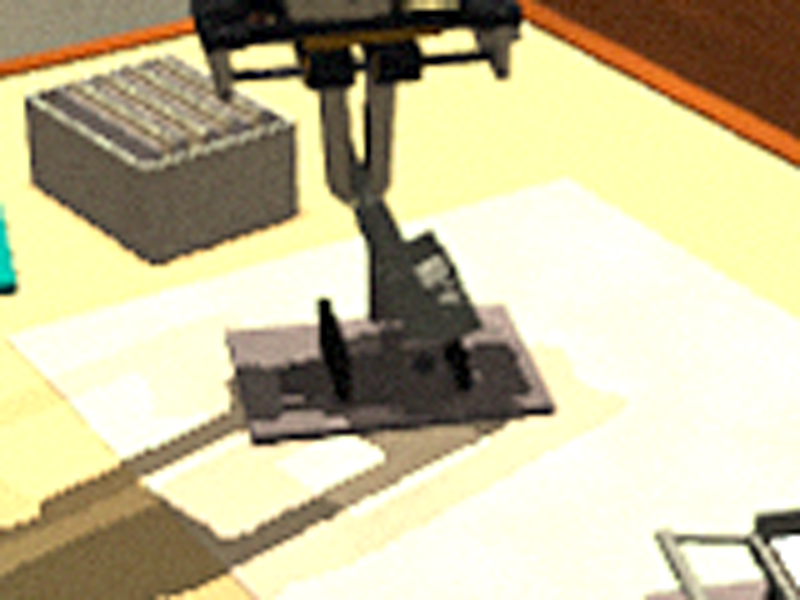

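Request:
{"fn": "drive_tool", "kwargs": {
  "steps": [
    {"jaw": 0,"tx": 0,"ty": 0.017,"tz": -0.004,"turn": 0},
    {"jaw": 0,"tx": 0,"ty": 0.035,"tz": -0.007,"turn": 0},
    {"jaw": 0,"tx": 0,"ty": 0.052,"tz": -0.009,"turn": 0},
    {"jaw": 0,"tx": 0,"ty": 0.07,"tz": -0.011,"turn": 0},
    {"jaw": 0,"tx": 0,"ty": 0.087,"tz": -0.011,"turn": 0},
    {"jaw": 0,"tx": 0,"ty": 0.105,"tz": -0.011,"turn": 0},
    {"jaw": 0,"tx": 0,"ty": 0.122,"tz": -0.01,"turn": 0},
    {"jaw": 0,"tx": 0,"ty": 0.14,"tz": -0.008,"turn": 0},
    {"jaw": 0,"tx": 0,"ty": 0.157,"tz": -0.005,"turn": 0},
    {"jaw": 0,"tx": 0,"ty": 0.175,"tz": -0.001,"turn": 0},
    {"jaw": 0,"tx": 0,"ty": 0.175,"tz": -0.001,"turn": 0}
  ]
}}

```text
t: 7.45
tool_pos: [0.5519, 0.135, 0.129]
orientation: [2.587, 1.782, 0.001]
force: [0.5, -0.7, -0.6]
opening: 0.0097
```

```bash
python3 - <<'E'
from ang import *
p,d=robot.read_camera("side")
cv2.imwrite("pics/s4.png",cv2.resize(cv2.convertScaleAbs(p[130:250,190:350],alpha=1.5),None,fx=5,fy=5,interpolation=cv2.INTER_CUBIC))
E
```

```text
t 7.45 x,lat,z 0.1302 0.0002 0.0904 r 0.1054 th 1.698 F [ 0.5 -0.7 -0.6] open 0.0097
```

View pics/s4.png

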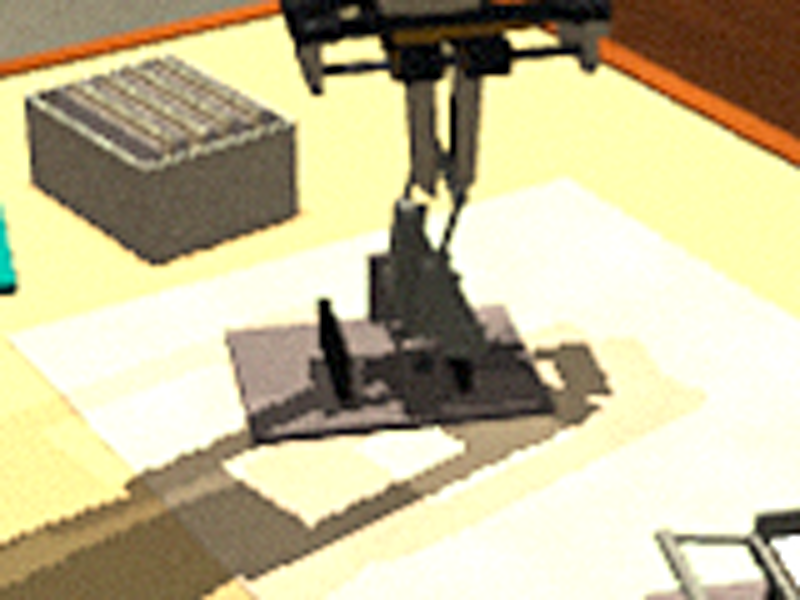

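The bar is still held (opening 9.7 mm) at about 1.7 rad. I now ease it to the stop, past the fall angle.

Request:
{"fn": "drive_tool", "kwargs": {
  "steps": [
    {"jaw": 0,"tx": 0,"ty": 0.012,"tz": 0.003,"turn": 0},
    {"jaw": 0,"tx": 0,"ty": 0.023,"tz": 0.007,"turn": 0},
    {"jaw": 0,"tx": 0,"ty": 0.033,"tz": 0.01,"turn": 0},
    {"jaw": 0,"tx": 0,"ty": 0.044,"tz": 0.014,"turn": 0},
    {"jaw": 0,"tx": 0,"ty": 0.055,"tz": 0.019,"turn": 0},
    {"jaw": 0,"tx": 0,"ty": 0.066,"tz": 0.024,"turn": 0},
    {"jaw": 0,"tx": 0,"ty": 0.077,"tz": 0.029,"turn": 0},
    {"jaw": 0,"tx": 0,"ty": 0.087,"tz": 0.034,"turn": 0},
    {"jaw": 0,"tx": 0,"ty": 0.097,"tz": 0.04,"turn": 0},
    {"jaw": 0,"tx": 0,"ty": 0.1,"tz": 0.042,"turn": 0},
    {"jaw": 0,"tx": 0,"ty": 0.1,"tz": 0.042,"turn": 0},
    {"jaw": 0,"tx": 0,"ty": 0.1,"tz": 0.042,"turn": 0}
  ]
}}

```text
t: 8.7
tool_pos: [0.5794, 0.1247, 0.1166]
orientation: [2.586, 1.782, 0.001]
force: [0.5, -1.9, -0.2]
opening: 0.0094
```

```bash
python3 - <<'E'
from ang import *
p,d=robot.read_camera("side"); q,_=robot.read_camera("wrist")
a=cv2.resize(cv2.convertScaleAbs(p[130:250,190:350],alpha=1.5),(512,384),interpolation=cv2.INTER_CUBIC)
cv2.imwrite("pics/s5.png",cv2.resize(a,(800,600))); cv2.imwrite("pics/w5.png",cv2.convertScaleAbs(q,alpha=1.5))
E
```

```text
t 8.7 x,lat,z 0.1595 0.0004 0.078 r 0.1052 th 2.002 F [ 0.5 -1.9 -0.2] open 0.0094
```

View pics/s5.png

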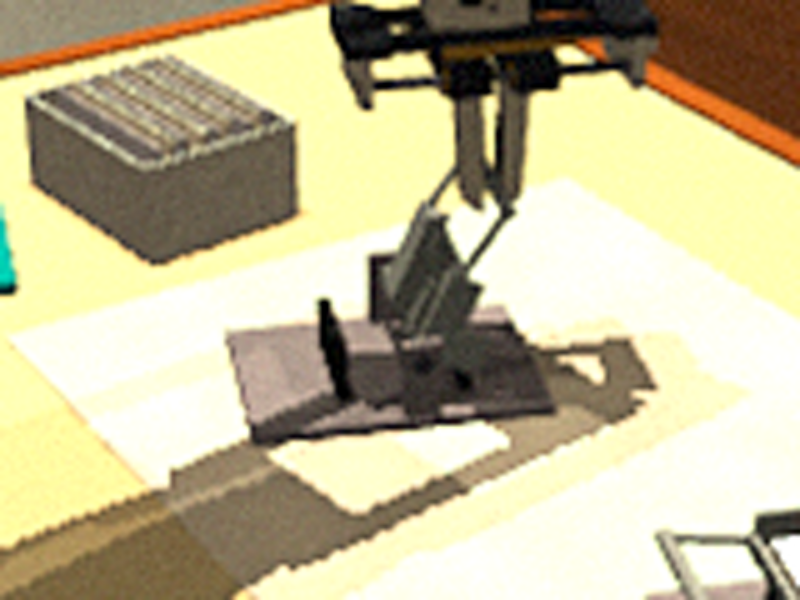

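View pics/w5.png

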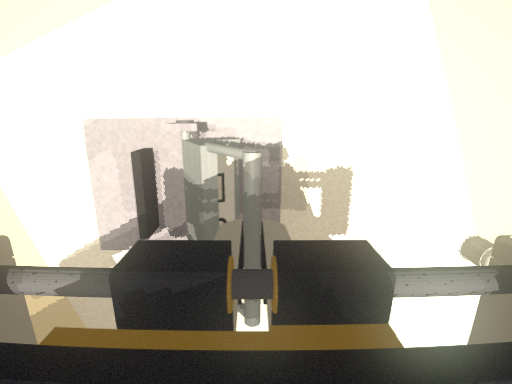

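At 2.0 rad the wrist view shows the dark-rimmed window at (222,185) and the well at (222,220). The cassette has tumbled. I release and retreat upward.

Request:
{"fn": "drive_tool", "kwargs": {
  "steps": [
    {"jaw": 0.12,"tx": 0,"ty": 0,"tz": 0,"turn": 0},
    {"jaw": 0.2,"tx": 0,"ty": 0,"tz": 0,"turn": 0},
    {"jaw": 0.3,"tx": 0,"ty": 0,"tz": 0,"turn": 0},
    {"jaw": 0.3,"tx": 0,"ty": 0,"tz": 0,"turn": 0},
    {"jaw": 0.3,"tx": 0,"ty": 0,"tz": 0,"turn": 0},
    {"jaw": 0.3,"tx": 0,"ty": 0,"tz": -0.03,"turn": 0},
    {"jaw": 0.3,"tx": 0,"ty": 0,"tz": -0.08,"turn": 0},
    {"jaw": 0.3,"tx": 0,"ty": 0,"tz": -0.16,"turn": 0},
    {"jaw": 0.3,"tx": 0,"ty": 0,"tz": -0.25,"turn": 0},
    {"jaw": 0.3,"tx": 0,"ty": 0,"tz": -0.33,"turn": 0},
    {"jaw": 0.3,"tx": 0,"ty": 0,"tz": -0.36,"turn": 0},
    {"jaw": 0.3,"tx": 0,"ty": 0,"tz": -0.36,"turn": 0}
  ]
}}

```text
t: 10.0
tool_pos: [0.5804, 0.125, 0.2275]
orientation: [2.585, 1.782, 0.006]
force: [0.4, -0.1, 0.2]
opening: 0.0277
```

Request:
{"fn": "drive_tool", "kwargs": {
  "steps": [
    {"jaw": 0.3,"tx": -0.05,"ty": -0.05,"tz": 0,"turn": 0},
    {"jaw": 0.3,"tx": -0.05,"ty": -0.15,"tz": 0,"turn": 0},
    {"jaw": 0.3,"tx": -0.05,"ty": -0.25,"tz": 0,"turn": 0},
    {"jaw": 0.3,"tx": -0.05,"ty": -0.35,"tz": 0,"turn": 0},
    {"jaw": 0.3,"tx": -0.05,"ty": -0.4,"tz": 0,"turn": 0},
    {"jaw": 0.3,"tx": -0.05,"ty": -0.4,"tz": 0,"turn": 0},
    {"jaw": 0.3,"tx": -0.05,"ty": -0.4,"tz": 0,"turn": 0}
  ]
}}

```text
t: 10.7
tool_pos: [0.4615, 0.1534, 0.2239]
orientation: [-2.586, -1.783, 0.001]
force: [0.1, 0.4, 0.1]
opening: 0.0277
```

```bash
python3 - <<'E'
from ang import *
q,d=robot.read_camera("wrist"); c=robot.get_calibration("wrist"); p,_=robot.read_camera("side"); t,_=robot.read_camera("top")
cv2.imwrite("pics/w6.png",cv2.resize(cv2.convertScaleAbs(q,alpha=1.5),(768,576)))
a=cv2.resize(cv2.convertScaleAbs(p[130:290,190:420],alpha=1.5),(400,278)); b=cv2.resize(cv2.convertScaleAbs(t[90:220,180:410],alpha=1.5),(400,226))
cv2.imwrite("pics/st6.png",cv2.resize(np.vstack([a,b]),(630,600*4//4)))
np.save("pics/w6.npy",d); cv2.imwrite("pics/w6r.png",q); np.save("pics/w6c.npy",c,allow_pickle=True)
E
```

```text
t 10.7 x,lat,z 0.0392 -0.0151 0.1853 r 0.2079 th 1.135 F [0.1 0.4 0.1] open 0.0277
```

View pics/w6.png

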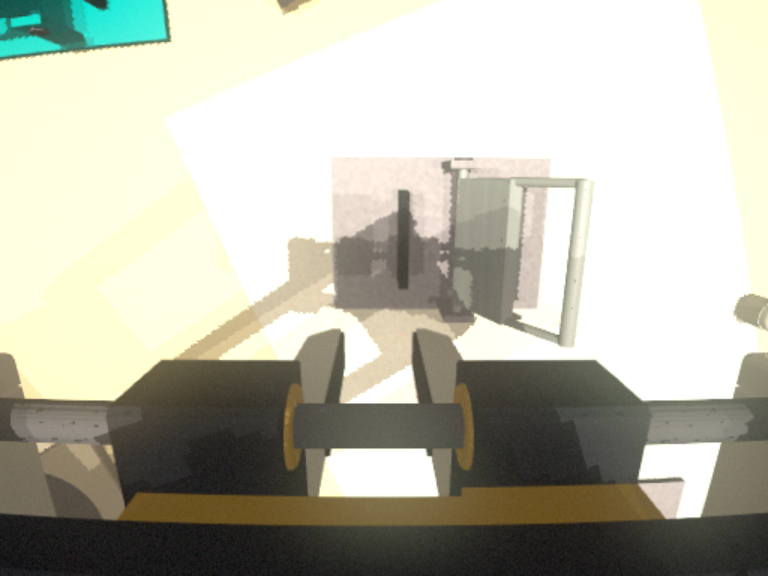

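View pics/st6.png

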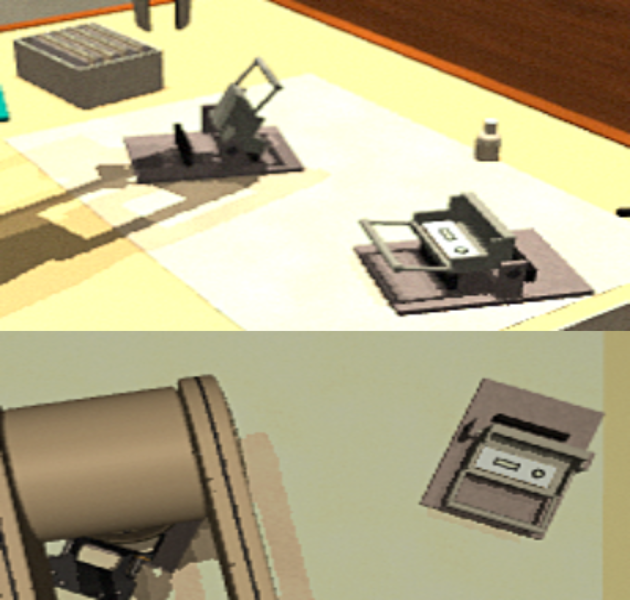

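The other cassette is unmoved. From this side the tray floor hides the cassette, so I look from the far side, passing above the bar (0.14 m) at 0.22 m.

Request:
{"fn": "drive_tool", "kwargs": {
  "steps": [
    {"jaw": 0.3,"tx": 0,"ty": 0.05,"tz": -0.03,"turn": 0},
    {"jaw": 0.3,"tx": 0,"ty": 0.15,"tz": -0.06,"turn": 0},
    {"jaw": 0.3,"tx": 0,"ty": 0.28,"tz": -0.06,"turn": 0},
    {"jaw": 0.3,"tx": 0,"ty": 0.42,"tz": -0.06,"turn": 0},
    {"jaw": 0.3,"tx": 0,"ty": 0.56,"tz": -0.06,"turn": 0},
    {"jaw": 0.3,"tx": 0,"ty": 0.68,"tz": -0.06,"turn": 0},
    {"jaw": 0.3,"tx": 0,"ty": 0.75,"tz": -0.06,"turn": 0},
    {"jaw": 0.3,"tx": 0,"ty": 0.75,"tz": -0.06,"turn": 0},
    {"jaw": 0.3,"tx": 0,"ty": 0.75,"tz": -0.06,"turn": 0}
  ]
}}

```text
t: 11.75
tool_pos: [0.6719, 0.0729, 0.2415]
orientation: [-2.587, -1.781, 0.002]
force: [-0.7, -0.0, -0.7]
opening: 0.0281
```

```bash
python3 - <<'E'
from ang import *
c=robot.get_calibration("wrist"); q,d=robot.read_camera("wrist"); t,_=robot.read_camera("top")
cv2.imwrite("pics/w7r.png",q); np.save("pics/w7.npy",d); np.save("pics/w7c.npy",c,allow_pickle=True); cv2.imwrite("pics/t7.png",t)
cv2.imwrite("pics/w7.png",cv2.resize(cv2.convertScaleAbs(q,alpha=1.5),(768,576)))
E
```

```text
t 11.75 x,lat,z 0.2644 -0.0148 0.2029 r 0.2675 th 2.095 F [-0.7 -0.  -0.7] open 0.0281
```

View pics/w7.png

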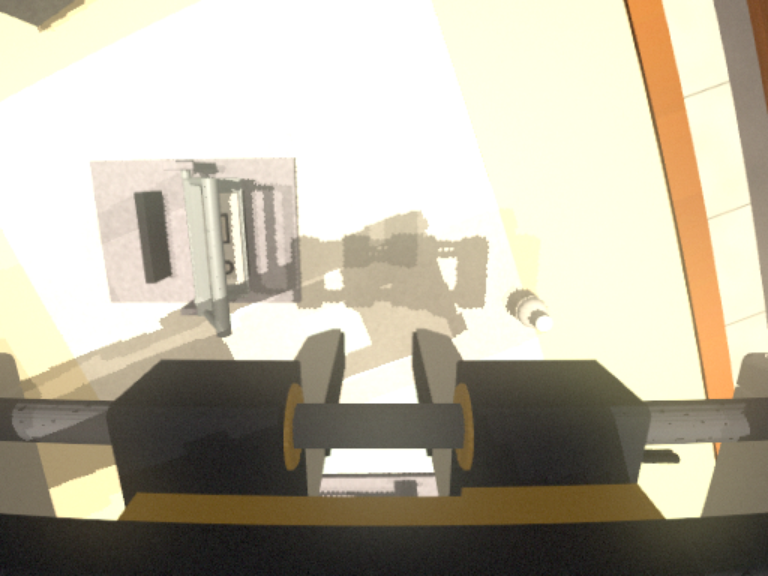

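The window and well are visible at (226,230) and (228,266), with the cassette in the panel corner and the bar overhead. I measure its slope and the bar's position from depth.

```bash
python3 - <<'E'
from h import *
c=np.load("pics/w7c.npy",allow_pickle=True).item(); d=np.load("pics/w7.npy"); q=cv2.imread("pics/w7r.png")
cv2.imwrite("pics/w7crop.png",cv2.convertScaleAbs(cv2.resize(q[100:230,50:210],None,fx=5,fy=4.6,interpolation=cv2.INTER_CUBIC),alpha=1.5))
f=R.from_rotvec(c['attitude']).as_matrix()[:,2]
b0=np.array([.4303,.1815]); y=np.radians(-21); ex=np.array([np.cos(y),np.sin(y)])
h=b0+.105*ex
uv=np.array([[u,v] for v in range(120,205) for u in range(118,175)]); r=rays(c,uv); z=np.array([d[v,u] for u,v in uv])
X=c['eye']+r*(z/(r@f))[:,None]; x=(X[:,:2]-h)@ex; lat=(X[:,:2]-h)@[-ex[1],ex[0]]
for v in (135,150,165,180):
    m=uv[:,1]==v; print(v,[(int(u),round(a*1e3),round((b-.045)*1e3)) for (u,_),a,b in zip(uv[m],x[m],X[m,2])][4::2])
for th in (1.82,2.0):
    a=np.arctan2(12,105)+th; print(th,'bar',-105.7*np.cos(a),105.7*np.sin(a))
E
```

```text
135 [(122, -21, -38), (124, 23, 54), (126, 24, 53), (128, 27, 53), (130, 29, 52), (132, 30, 50), (134, 32, 50), (136, 53, 95), (138, 55, 96), (140, 57, 96), (142, 59, 96), (144, 60, 94), (146, 26, -4), (148, 27, -6), (150, 30, -5), (152, 33, -6), (154, 34, -8), (156, 37, -9), (158, 39, -10), (160, 42, -10), (162, 37, -33), (164, 39, -36), (166, 41, -37), (168, 45, -35), (170, 47, -37), (172, 50, -36), (174, 53, -37)]
150 [(122, -22, -36), (124, -20, -38), (126, 23, 53), (128, 26, 54), (130, 27, 52), (132, 29, 51), (134, 31, 50), (136, 13, 2), (138, 54, 96), (140, 56, 97), (142, 58, 96), (144, 59, 95), (146, 60, 92), (148, 27, -3), (150, 29, -5), (152, 31, -7), (154, 34, -6), (156, 36, -8), (158, 38, -8), (160, 41, -7), (162, 43, -10), (164, 38, -35), (166, 40, -37), (168, 43, -37), (170, 46, -36), (172, 48, -38), (174, 51, -37)]
165 [(122, -25, -36), (124, -21, -35), (126, -18, -34), (128, 161, 363), (130, 26, 53), (132, 27, 52), (134, 30, 51), (136, 31, 51), (138, 14, 1), (140, 55, 97), (142, 56, 96), (144, 58, 95), (146, 59, 94), (148, 60, 92), (150, 27, -5), (152, 30, -5), (154, 32, -6), (156, 34, -8), (158, 37, -7), (160, 39, -8), (162, 42, -9), (164, 37, -32), (166, 39, -37), (168, 41, -37), (170, 44, -37), (172, 47, -36), (174, 50, -37)]
180 [(122, -28, -37), (124, -24, -36), (126, -22, -37), (128, -18, -36), (130, 24, 53), (132, 26, 54), (134, 28, 52), (136, 30, 51), (138, 31, 49), (140, 53, 96), (142, 55, 96), (144, 57, 96), (146, 58, 95), (148, 60, 94), (150, 59, 87), (152, 28, -5), (154, 31, -5), (156, 33, -7), (158, 35, -7), (160, 38, -8), (162, 40, -9), (164, 43, -9), (166, 37, -35), (168, 40, -36), (170, 43, -36), (172, 46, -36), (174, 48, -37)]
1.82 bar 37.53156450135117 98.81230523614413
2.0 bar 54.61551787077412 90.49660329375436
```

View pics/w7crop.png

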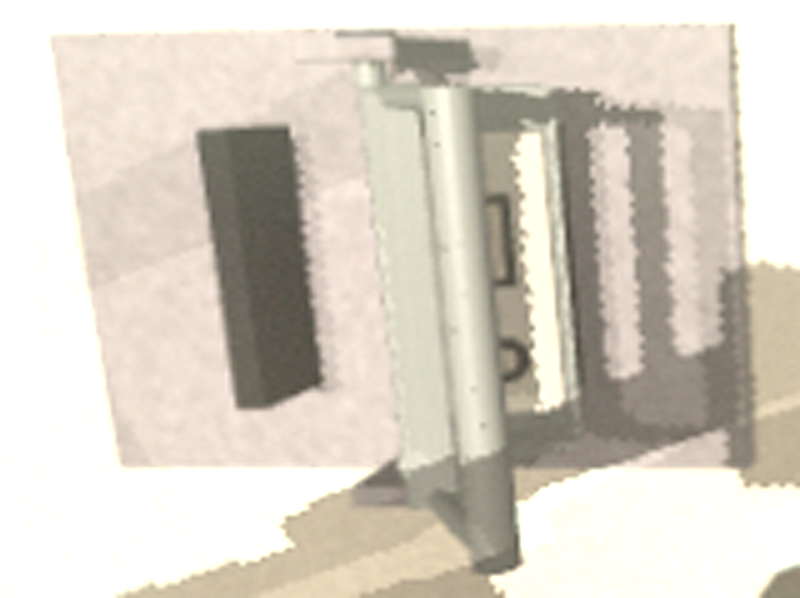

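The bar centre measures about (56, 91) mm from the hinge, against (54.6, 90.5) expected at 2.0 rad. The cassette's top face drops about 5 mm in 14 mm (roughly 20°) and sits about 8 mm above the panel, so it is flat with the window up. The robot is clear.

```bash
python3 -c "
from plant import robot
print(robot.read_state()['t']); print(robot.close_job())"
```

```text
11.85
the job is handed in; nothing more can be done
None
```

I tipped the tray holding the face-down cassette right over to its far stop, and the cassette now lies on the back panel with its window up. I gripped the bar, carried it over the hinge in an arc, let go and backed off above. The job was handed in at t = 11.85 s, and closing it reports no verdict.

Last checks from the wrist camera:
- **Tray:** the bar sits where a joint angle of about 2.0 rad puts it, still there after release.
- **Cassette:** the rimmed window and the well are both visible. The face slopes about 20° and lies about 8 mm above the panel, so the cassette is flat and inside the lip.
- **Other cassette:** it looked unmoved, still window up, in the side and top pictures. I judged this by eye and did not measure it.
- **Robot:** force readings stayed below about 11 N at every check. The gripper was clear of everything at the end.

I did not measure the cassette's speed, and the only sign of rest is that the last picture, about 3 s after the tip, shows it settled. No check failed or disagreed. One move call was refused because its rows left out a key. Nothing moved, and I sent it again complete.

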